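# Check in the fresh reagents at their docks

### The job

Fresh reagents stand in the analyser's docks; check them in, in the order they will be dispensed, by pressing the flat tab on each one's dock lightly with the fingertips until it is well down (it stays down): first the tall narrow bottle's tab, then the squat jar's, then the tiny vial's. The square bottle has not been renewed, so leave its tab up. Do not pick up or shift any bottle or anything else on the bench, and keep each touch gentle.

Things in the scene. Friction and masses are not known exactly. Their poses are not given: they have to be found in the camera images.
- dock_tall: Fixed white reagent dock holding the tall narrow round amber bottle (32 mm diameter, 72 mm tall). All four docks are identical: base plate 130 (x) x 70 (y) x 8 mm, origin at the centre of its underside on the bench, z up; the bottle stands on the plate 33 mm towards the dock's -x (the robot's side), the tab is 37 mm towards its +x on a 48 x 48 mm pedestal whose top is 32 mm above the bench.
- tab_tall_top (a point): Centre of the top face of the check-in tab on the dock of the tall narrow round amber bottle (32 mm diameter, 72 mm tall). The tab is a flat grey 36 x 36 mm plate, 5 mm thick, on a steel stem, its top about 50 mm above the bench when up; it moves straight down 10 mm to a soft rubber end stop.
- tab_tall (a joint): How far the tab at the tall narrow round amber bottle (32 mm diameter, 72 mm tall) has been pushed down, in m: 0 fully up, 0.010 at its end stop, which is bedded on soft rubber and gives about 1 mm per 2.5 N when pushed on; up means under 0.002, checked in means 0.005 or more. No spring: slight friction of about 2.5 N resists, and it stays where it is left.
- bottle_tall: The tall narrow round amber bottle (32 mm diameter, 72 mm tall) with white cap, loose, standing upright on its dock; origin at the centre of its underside. Not to be moved.
- dock_jar: Fixed white reagent dock holding the squat wide round amber jar (48 mm diameter, 42 mm tall). All four docks are identical: base plate 130 (x) x 70 (y) x 8 mm, origin at the centre of its underside on the bench, z up; the bottle stands on the plate 33 mm towards the dock's -x (the robot's side), the tab is 37 mm towards its +x on a 48 x 48 mm pedestal whose top is 32 mm above the bench.
- tab_jar_top (a point): Centre of the top face of the check-in tab on the dock of the squat wide round amber jar (48 mm diameter, 42 mm tall). The tab is a flat grey 36 x 36 mm plate, 5 mm thick, on a steel stem, its top about 50 mm above the bench when up; it moves straight down 10 mm to a soft rubber end stop.
- tab_jar (a joint): How far the tab at the squat wide round amber jar (48 mm diameter, 42 mm tall) has been pushed down, in m: 0 fully up, 0.010 at its end stop, which is bedded on soft rubber and gives about 1 mm per 2.5 N when pushed on; up means under 0.002, checked in means 0.005 or more. No spring: slight friction of about 2.5 N resists, and it stays where it is left.
- bottle_jar: The squat wide round amber jar (48 mm diameter, 42 mm tall) with white cap, loose, standing upright on its dock; origin at the centre of its underside. Not to be moved.
- dock_vial: Fixed white reagent dock holding the tiny round amber vial (22 mm diameter, 34 mm tall). All four docks are identical: base plate 130 (x) x 70 (y) x 8 mm, origin at the centre of its underside on the bench, z up; the bottle stands on the plate 33 mm towards the dock's -x (the robot's side), the tab is 37 mm towards its +x on a 48 x 48 mm pedestal whose top is 32 mm above the bench.
- tab_vial_top (a point): Centre of the top face of the check-in tab on the dock of the tiny round amber vial (22 mm diameter, 34 mm tall). The tab is a flat grey 36 x 36 mm plate, 5 mm thick, on a steel stem, its top about 50 mm above the bench when up; it moves straight down 10 mm to a soft rubber end stop.
- tab_vial (a joint): How far the tab at the tiny round amber vial (22 mm diameter, 34 mm tall) has been pushed down, in m: 0 fully up, 0.010 at its end stop, which is bedded on soft rubber and gives about 1 mm per 2.5 N when pushed on; up means under 0.002, checked in means 0.005 or more. No spring: slight friction of about 2.5 N resists, and it stays where it is left.
- bottle_vial: The tiny round amber vial (22 mm diameter, 34 mm tall) with white cap, loose, standing upright on its dock; origin at the centre of its underside. Not to be moved.
- dock_square: Fixed white reagent dock holding the square-bodied amber bottle (44 x 44 mm, 50 mm tall with its round cap). All four docks are identical: base plate 130 (x) x 70 (y) x 8 mm, origin at the centre of its underside on the bench, z up; the bottle stands on the plate 33 mm towards the dock's -x (the robot's side), the tab is 37 mm towards its +x on a 48 x 48 mm pedestal whose top is 32 mm above the bench.
- tab_square_top (a point): Centre of the top face of the check-in tab on the dock of the square-bodied amber bottle (44 x 44 mm, 50 mm tall with its round cap). The tab is a flat grey 36 x 36 mm plate, 5 mm thick, on a steel stem, its top about 50 mm above the bench when up; it moves straight down 10 mm to a soft rubber end stop.
- tab_square (a joint): How far the tab at the square-bodied amber bottle (44 x 44 mm, 50 mm tall with its round cap) has been pushed down, in m: 0 fully up, 0.010 at its end stop, which is bedded on soft rubber and gives about 1 mm per 2.5 N when pushed on; up means under 0.002, checked in means 0.005 or more. No spring: slight friction of about 2.5 N resists, and it stays where it is left.
- bottle_square: The square-bodied amber bottle (44 x 44 mm, 50 mm tall with its round cap) with white cap, loose, standing upright on its dock; origin at the centre of its underside. Not to be moved.
- control_tube: Capped clear tube standing upright between docks, 24 mm diameter, 55 mm tall, loose; origin at the centre of its underside. A bystander: leave alone.
- sample_cup: Small open clear cup between docks, 26 mm diameter, 30 mm tall, loose; origin at the centre of its underside. A bystander: leave alone.
- stopper: Black rubber stopper between docks, 24 mm diameter at the top, 22 mm tall, loose; origin at the centre of its underside. A bystander: leave alone.
- marker: White marker pen with black cap lying beyond the docks, 130 mm long, 15 mm thick, loose; origin at the centre of its underside. A bystander: leave alone.
- specimen_pot: Open clear pot beyond the docks, 60 mm diameter, 65 mm tall, loose; origin at the centre of its underside. A bystander: leave alone.

How it is judged:
On the way, in this order (a step that is already met when the one before it is completed fails the run):
1. the tall narrow bottle's tab is pressed down by at least 5 mm (value of joint tab_tall above 0.005 m), for 0.1 s.
2. the squat jar's tab is pressed down by at least 5 mm (value of joint tab_jar above 0.005 m), for 0.1 s.
3. the tiny vial's tab is pressed down by at least 5 mm (value of joint tab_vial above 0.005 m), for 0.1 s.
At the end, for the whole second after the job is handed in: The tabs of the tall bottle, the squat jar and the tiny vial are each down by at least 5 mm, the square bottle's tab is up (under 2 mm), every bottle stands upright (within 0.15 rad), and all loose things are within 15 mm of where they began (value of joint each of tab_tall, tab_jar, tab_vial above 0.005 m and value of joint tab_square below 0.002 m and distance of each of bottle_tall, bottle_jar, bottle_vial, bottle_square, control_tube, sample_cup, stopper, marker, specimen_pot from where it was at the start of the episode below 0.015 m and angle between each of bottle_tall, bottle_jar, bottle_vial, bottle_square's own z axis and vertical below 0.15 rad); the robot touches nothing.
It fails at once if the squat jar's tab is pressed (over 3 mm) before the tall bottle's is down (5 mm) (value of joint tab_jar above 0.003 m and value of joint tab_tall below 0.005 m).
It fails at once if the tiny vial's tab is pressed (over 3 mm) before the squat jar's is down (5 mm) (value of joint tab_vial above 0.003 m and value of joint tab_jar below 0.005 m).
It fails at once if the square bottle's tab is pressed (over 2 mm) (value of joint tab_square above 0.002 m).
It fails at once if a dock or its tab is pushed with more than 20 N (contact force between any of the fingers, the arm and dock_tall above 20 N or contact force between any of the fingers, the arm and dock_jar above 20 N or contact force between any of the fingers, the arm and dock_vial above 20 N or contact force between any of the fingers, the arm and dock_square above 20 N).
It fails at once if a bottle or another loose thing is lifted, carried or shifted by more than 15 mm (distance of any of bottle_tall, bottle_jar, bottle_vial, bottle_square, control_tube, sample_cup, stopper, marker, specimen_pot from where it was at the start of the episode above 0.015 m).
It also fails if it takes over 43 s, if anything falls off the work surface, if the arm or the gripper's body presses on something with over 40 N, if the wrist force passes 120 N, or if a joint passes its speed limit or range.

### The arm

A 6-joint arm with a two-finger parallel gripper is mounted at the origin on the work surface. World frame = base frame: x ahead of the robot, y to its left, z up, the work surface at z = 0. Lengths are in m, angles in rad, forces in N, time in s.
With the tool pointing down it reaches from about 0.325 to 0.75 m from the base axis. Payload 7.6 kg.
Tool frame: the origin (TCP) lies on the centre line of the jaws, within the pads' length; the fingertips stand 17 mm ahead of it and the grasp point (between the pads) lies 2 mm behind it (tip_reach is the distance from the TCP to the fingertips, in m); z points along the fingers, x is the direction in which the jaws open and shut, and the axes are right-handed (so a half turn about z gives the same grasp; the last joint's range is limited). The gripper opens to 85 mm and grips with 20 to 120 N. Pads are 22 mm wide; open, the fingers measure 114 mm over their backs; the gripper's body (76 mm by 85 mm) begins 54 mm behind the grasp point. The pads swing forward as they close: fully open they stand 13 mm farther back than shut.
Start: joints at [1.242, 0.052, 1.401, -0, 1.689, -0.07], TCP at [0.134, 0.508, 0.217] pointing down, gripper open.
Joint ranges: [-2.9, 2.9], [-0.91, 2.17], [0.12, 2.37], [-1.06, 4.2], [0.26, 2.73], [-2.93, 2.93]. Speed limits (rad/s): [2.57, 2.57, 3.01, 3.14, 3.14, 3.14].

### API

Orientations are given as a unit quaternion [x, y, z, w].
In Python, from workcell import * gives the robot as it stands.
- The arm moves only by the tool send_rows, never from a script. Its argument "series" is a list of rows, each an object with "xyz": the shift along the tool's x, y, z in mm, a list of three; "delta_rot": the turn, a rotation vector about the tool's x, y, z in rad, a list of three; "grip": the opening, from 0 (shut) to 1 (fully open). In form: [{"xyz": [dx, dy, dz], "delta_rot": [wx, wy, wz], "grip": grip}, ...]. A call has 1 to 12 rows; each row is the pose to reach, as a shift and turn from the pose commanded when the call began, along the tool's axes at that moment; what a row does not reach only later rows make up. A row lasts 1/12 s, in which the tool goes at most 41.7 mm and 7.16 degrees, less where a joint would pass 70% of its speed; a pose out of reach is approached as far as the arm can. A call with a gripper value outside its range is refused whole. The fingers move at their own pace and stop on an object; "squeeze" is the grip in N (left out, the last holds). Time passes only in rows, so rows that repeat a pose let the fingers close. It gives the time, the measured TCP pose, the force and the opening at its end, in the units of the state.
- get_state(): the state, without advancing time (a new reading comes with each control period).
- grab_frame(name): name is "side" or "top" or "wrist"; returns a dict with "img" (420x560x3 uint8, red, green, blue), "fx", "fy", "cx", "cy" (pixels), "rvec" (rotation vector, rad) and "tvec" (3), from world to camera coordinates, as OpenCV has them; the wrist camera has in their place "mount" (4x4, takes a point from camera to tool coordinates, whose origin is the TCP and whose axes are the tool frame's). Camera axes: x right, y down, z forward; pixel columns grow to the right and rows downward; lengths in m; the calibration is good to about 2 mm. The wrist camera is an equidistant fisheye: a pixel r from the principal point sees the ray r / f radians off the axis. A picture is of the moment at which its call begins: read the wrist's pose just before it. There is no depth.
- sign_off(): hands the job in, once; it reports no verdict.
The state is a dict: "time_s": time; "q": joint angles; "dq": joint speeds; "effort": joint torques, N m; "ee_pos": TCP position; "ee_rot": TCP orientation; "ft_force": force on the tool from outside, world axes, zero at the start; "wrist_torque": the same for the moment, N m; "grip_width": opening from 0.0 (shut) to 1.0 (fully open).
Only numpy, scipy, OpenCV 4.12 (cv2) and the standard library are available. Lean on these libraries where they do the work, as an engineer would, in place of code of your own. Each camera call takes 0.05 s, during which the arm holds its last target.

## Working session

There is one attempt and no reset: what is moved stays moved. The work goes in short steps, Python scripts to look and compute and a tool call to move; the robot and the scene stay as the last step left them, time stands still between calls to the robot, and variables do not carry over. Pictures are saved under pics/ and viewed, and the job is handed in when it is done.

Besides the shell and the picture viewer there is one more tool, called after "Emit:" as name([rows], argument=value, ...), one row to a line, values as JSON. send_rows: Moves the arm, as the interface text tells. Its arguments: {"type":"object","properties":{"series":{"type":"array","items":{"type":"object","properties":{"xyz":{"type":"array","items":{"type":"number"}},"delta_rot":{"type":"array","items":{"type":"number"}},"grip":{"type":"number"}}}},"squeeze":{"type":"number"}},"required":["series"]}

```bash
mkdir -p pics; ls; cat > t.py <<'E'
from workcell import *
import cv2,sys,json,pickle
s=get_state(); print(s)
for n in ["top","side"]:
    f=grab_frame(n); cv2.imwrite(f"pics/{n}0.png",f["img"][:,:,::-1]); pickle.dump(f,open(f"{n}0.pkl","wb")); print(n,{k:v for k,v in f.items() if k!="img"})
E
python3 t.py
```

```text
pics
{'time_s': 0.0, 'q': array([ 1.24170368e+00,  5.28418608e-02,  1.40172100e+00, -4.00740936e-06,
        1.68861510e+00, -7.02695348e-02]), 'dq': array([ 0.00092859,  0.00031422,  0.00080463, -0.00112209,  0.0013388 ,
        0.00031325]), 'effort': array([-1.20885576e-03, -3.81658995e+01, -3.60188627e+01, -1.30594772e-04,
        5.89430798e-03,  1.03684903e-05]), 'ee_pos': array([0.13422777, 0.50721305, 0.21567167]), 'ee_rot': array([ 7.92446435e-01,  6.09940996e-01, -6.59431395e-04,  4.39835292e-04]), 'ft_force': array([-0.77210521,  0.18876061,  0.91737191]), 'wrist_torque': array([ 0.00648181,  0.02726987, -0.00069941]), 'grip_width': 0.9995511239100412}
top {'fx': 528.2042152980894, 'fy': 528.2042152980894, 'cx': 292.3481366283366, 'cy': 206.59944161411656, 'rvec': array([ 1.96056135, -2.26312409,  0.23334697]), 'tvec': array([0.08149392, 0.58459463, 1.07442217])}
side {'fx': 448.67701673222734, 'fy': 448.67701673222734, 'cx': 272.8397372125346, 'cy': 215.11820036369613, 'rvec': array([ 1.96678529, -0.80844558,  0.48399183]), 'tvec': array([-0.42163678,  0.26194126,  0.5929398 ])}
```

View pics/top0.png

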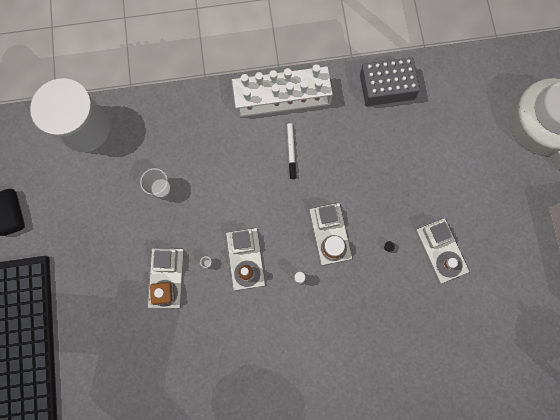

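View pics/side0.png

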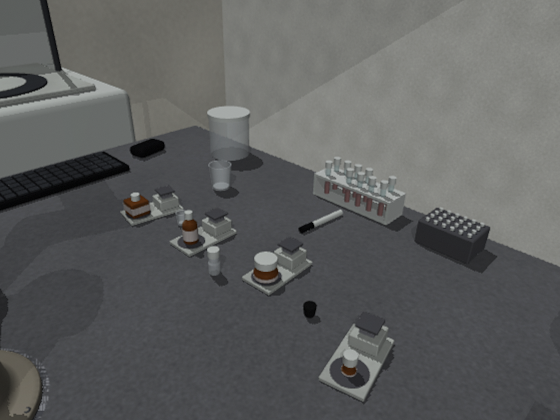

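The top view shows, left to right, the square dock (tab about 163,260), tall (242,241), jar (328,216) and vial (439,234). Next I'll zoom in and measure.

```bash
cat > h.py <<'E'
import numpy as np,cv2,pickle
def ray(f,uv,z):
    R=cv2.Rodrigues(np.array(f["rvec"]))[0];t=np.array(f["tvec"])
    c=-R.T@t; d=R.T@np.array([(uv[0]-f["cx"])/f["fx"],(uv[1]-f["cy"])/f["fy"],1])
    return c+d*(z-c[2])/d[2]
def proj(f,P):
    K=np.array([[f["fx"],0,f["cx"]],[0,f["fy"],f["cy"]],[0,0,1]])
    return cv2.projectPoints(np.array([P],float),f["rvec"],f["tvec"],K,None)[0].ravel()
E
python3 - <<'E'
from h import *
f=pickle.load(open("top0.pkl","rb")); im=f["img"][:,:,::-1]
print(proj(f,[0,0,0]),proj(f,[.134,.508,.2]),proj(f,[.5,0,0]))
tiles=[cv2.resize(im[v-35:v+65,u-50:u+50],None,fx=4,fy=4,interpolation=cv2.INTER_NEAREST)[:290] for u,v in [(163,260),(242,241),(328,216),(439,234)]]
cv2.imwrite("pics/z.png",np.vstack([np.hstack(tiles[:2]),np.hstack(tiles[2:])]))
E
```

```text
[332.41193289 493.99610705] [ 31.41946834 493.29577242] [297.00481867 251.65772505]
```

View pics/z.png

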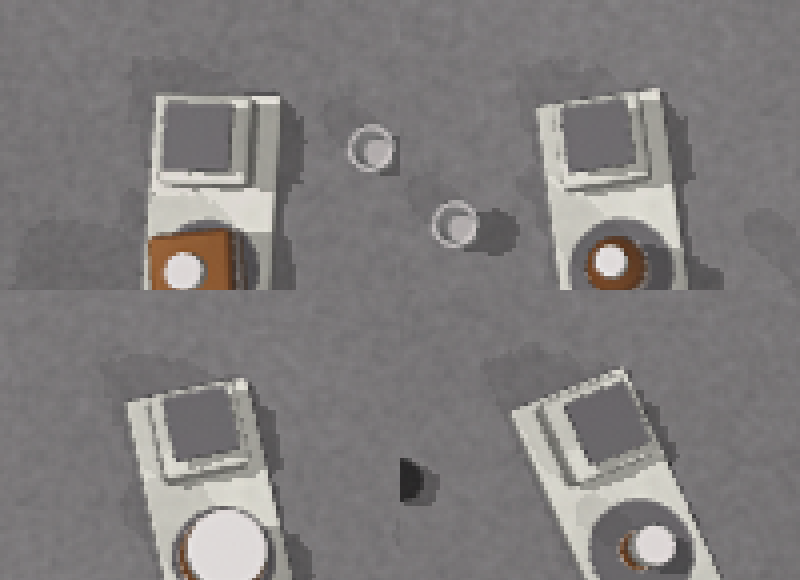

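```bash
python3 - <<'E'
from h import *
f=pickle.load(open("top0.pkl","rb")); im=f["img"].astype(int)
for n,(u,v) in dict(square=(162,260),tall=(242,241),jar=(328,216),vial=(440,234)).items():
    ref=np.median(im[v-3:v+4,u-3:u+4].reshape(-1,3),0)
    m=(np.abs(im-ref).max(2)<14).astype(np.uint8)
    w=np.zeros_like(m);w[v-14:v+15,u-14:u+15]=1
    m=cv2.morphologyEx(m*w,cv2.MORPH_OPEN,np.ones((3,3),np.uint8))
    k,l,st,ce=cv2.connectedComponentsWithStats(m,connectivity=4)
    i=l[v,u]; c,s,a=r=cv2.minAreaRect(np.argwhere(l==i)[:,::-1].astype(np.float32))
    P=ray(f,ce[i],.05)
    box=cv2.boxPoints(r); B=np.array([ray(f,b,.05) for b in box])
    e=[B[1]-B[0],B[2]-B[1]]
    print(n,ref,ce[i],c,st[i],P.round(4),[(round(np.linalg.norm(x),4),round(np.degrees(np.arctan2(x[1],x[0])),1)) for x in e],np.hypot(*P[:2]))
fs=pickle.load(open("side0.pkl","rb"))
E
```

```text
square [112. 109. 112.] [161.71984436 258.47081712] (162.0, 258.5) [154 251  17  16 257] [0.5206 0.2883 0.05  ] [(np.float64(0.0342), np.float64(-98.2)), (np.float64(0.032), np.float64(174.6))] 0.5950952598505662
tall [111. 107. 111.] [241.20384615 239.31538462] (241.1099853515625, 239.2699737548828) [233 231  18  17 260] [0.5373 0.1158 0.05  ] [(np.float64(0.0361), np.float64(-90.0)), (np.float64(0.0338), np.float64(-179.2))] 0.5496061554576243
jar [109. 106. 109.] [327.94488189 213.8976378 ] (328.0577087402344, 213.7884521484375) [319 206  19  17 254] [ 0.5656 -0.0769  0.05  ] [(np.float64(0.0363), np.float64(-86.7)), (np.float64(0.0337), np.float64(-178.0))] 0.5707929857801223
vial [106. 103. 106.] [440.50775194 231.81782946] (440.6500244140625, 231.95001220703125) [431 223  19  19 258] [ 0.4923 -0.3101  0.05  ] [(np.float64(0.0361), np.float64(-79.8)), (np.float64(0.0358), np.float64(-173.2))] 0.5818244055236357
```

```bash
cat > plan.py <<'E'
from workcell import *
from h import *
import sys
from scipy.spatial.transform import Rotation as Ro
T=dict(tall=(.5373,.1158),jar=(.5656,-.0769),vial=(.4923,-.3101))
s=get_state();R=Ro.from_quat(s["ee_rot"])
print("t",s["time_s"],s["ee_pos"].round(4),"F",s["ft_force"].round(2),s["grip_width"])
for n,p in T.items():
    print(n,(R.inv().apply(np.array([*p,float(sys.argv[1])])-s["ee_pos"])*1000).round(1))
E
python3 plan.py 0.10; python3 - <<'E'
from h import *
f=pickle.load(open("side0.pkl","rb")); im=f["img"][:,:,::-1].copy()
for p in [(.5206,.2883),(.5373,.1158),(.5656,-.0769),(.4923,-.3101)]:
    q=proj(f,[*p,.05]);print(q); cv2.circle(im,tuple(int(round(x)) for x in q),1,(0,0,255),-1)
cv2.imwrite("pics/sidechk.png",cv2.resize(im[170:360,100:420],None,fx=2.5,fy=2.5,interpolation=cv2.INTER_NEAREST))
E
```

```text
t 0.1 [0.1342 0.5073 0.2158] F [-0.32 -0.32  0.09] 0.9975538863636536
tall [-275.2  489.8  116.1]
jar [-454.2  566.5  116.3]
vial [-698.4  555.3  116.6]
[164.5081591  188.43339083]
[215.78045382 211.60461616]
[289.76666129 241.59420938]
[368.74959906 320.0059294 ]
```

View pics/sidechk.png

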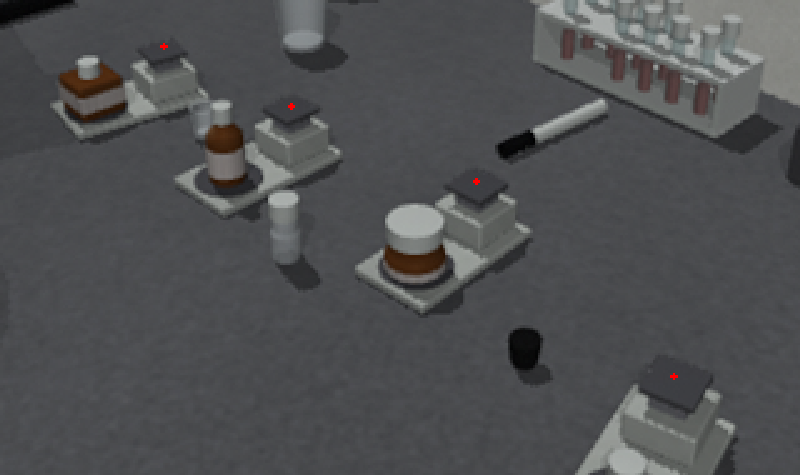

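The side view confirms all four top-view points: each projected dot falls on its tab's centre. Moving above the tall tab, closing the jaws on the way.

Emit:
send_rows([
  {"xyz": [-138, 245, 40], "delta_rot": [0, 0, 0], "grip": 0},
  {"xyz": [-138, 245, 40], "delta_rot": [0, 0, 0], "grip": 0},
  {"xyz": [-138, 245, 40], "delta_rot": [0, 0, 0], "grip": 0},
  {"xyz": [-138, 245, 40], "delta_rot": [0, 0, 0], "grip": 0},
  {"xyz": [-138, 245, 40], "delta_rot": [0, 0, 0], "grip": 0},
  {"xyz": [-138, 245, 40], "delta_rot": [0, 0, 0], "grip": 0},
  {"xyz": [-275, 490, 80], "delta_rot": [0, 0, 0], "grip": 0},
  {"xyz": [-275, 490, 80], "delta_rot": [0, 0, 0], "grip": 0},
  {"xyz": [-275, 490, 80], "delta_rot": [0, 0, 0], "grip": 0},
  {"xyz": [-275, 490, 80], "delta_rot": [0, 0, 0], "grip": 0},
  {"xyz": [-275, 490, 80], "delta_rot": [0, 0, 0], "grip": 0},
  {"xyz": [-275, 490, 80], "delta_rot": [0, 0, 0], "grip": 0},
], squeeze=20)

```text
time_s: 1.1
ee_pos: [0.4906, 0.1609, 0.1454]
ee_rot: [0.793, 0.61, -0.0, -0.0]
ft_force: [-0.0, 0.2, 0.2]
grip_width: 0.004
```

Emit:
send_rows([
  {"xyz": [0, 0, 0], "delta_rot": [0, 0, 0], "grip": 0},
  {"xyz": [0, 0, 0], "delta_rot": [0, 0, 0], "grip": 0},
  {"xyz": [0, 0, 0], "delta_rot": [0, 0, 0], "grip": 0},
])

```text
time_s: 1.35
ee_pos: [0.4892, 0.163, 0.1457]
ee_rot: [0.793, 0.61, -0.0, -0.0]
ft_force: [0.3, -0.2, 0.2]
grip_width: 0.003
```

```bash
python3 plan.py 0.075
```

```text
t 1.35 [0.4892 0.163  0.1457] F [ 0.29 -0.2   0.18] 0.0029338657794153082
tall [-33.3  58.7  70.6]
jar [-212.3  135.4   70.5]
vial [-456.5  124.3   70.6]
```

Emit:
send_rows([
  {"xyz": [-33, 59, 0], "delta_rot": [0, 0, 0], "grip": 0},
  {"xyz": [-33, 59, 0], "delta_rot": [0, 0, 0], "grip": 0},
  {"xyz": [-33, 59, 20], "delta_rot": [0, 0, 0], "grip": 0},
  {"xyz": [-33, 59, 40], "delta_rot": [0, 0, 0], "grip": 0},
  {"xyz": [-33, 59, 55], "delta_rot": [0, 0, 0], "grip": 0},
  {"xyz": [-33, 59, 65], "delta_rot": [0, 0, 0], "grip": 0},
  {"xyz": [-33, 59, 65], "delta_rot": [0, 0, 0], "grip": 0},
  {"xyz": [-33, 59, 65], "delta_rot": [0, 0, 0], "grip": 0},
])

```text
time_s: 2.02
ee_pos: [0.5378, 0.1168, 0.0814]
ee_rot: [0.792, 0.611, 0.0, -0.0]
ft_force: [-0.4, -0.1, 1.1]
grip_width: -0.001
```

```bash
python3 plan.py 0.06; python3 - <<'E'
from workcell import *
import cv2
a=grab_frame("side")["img"][:,:,::-1]; cv2.imwrite("pics/s1.png",cv2.resize(a[100:310,100:340],None,fx=2.8,fy=2.8))
E
```

```text
t 2.0167 [0.5378 0.1168 0.0814] F [-0.42 -0.09  1.08] -0.0014154859811080223
tall [-1.1 -0.3 21.4]
jar [-180.2   76.1   21.4]
vial [-424.4   64.6   21.4]
```

View pics/s1.png

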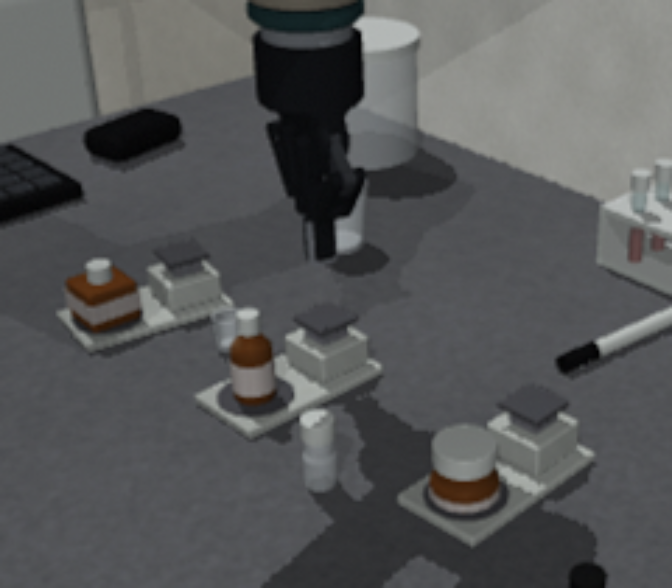

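```bash
python3 - <<'E'
from workcell import *
from h import *
s=get_state();p=s["ee_pos"];print(p,s["q"].round(3),s["time_s"])
for n in["side","top"]:
    f=grab_frame(n); a=f["img"][:,:,::-1].copy()
    if n=="side": print(np.abs(np.array(f["tvec"])-pickle.load(open("side0.pkl","rb"))["tvec"]).max())
    for z,c in((p[2],(0,255,0)),(p[2]-.017,(0,0,255)),(.05,(255,0,0))):
        q=proj(f,[p[0],p[1],z]);print(n,z,q);cv2.circle(a,tuple(int(round(x)) for x in q),1,c,-1)
    u,v=map(int,q); a=a[v-70:v+50,u-60:u+60]; cv2.imwrite(f"pics/{n}2.png",cv2.resize(a,None,fx=3.2,fy=3.2,interpolation=cv2.INTER_NEAREST))
cv2.imwrite("pics/c2.png",np.hstack([cv2.imread("pics/side2.png"),cv2.imread("pics/top2.png")]))
w=grab_frame("wrist");cv2.imwrite("pics/w2.png",w["img"][:,:,::-1]);print(w["mount"],w["fx"],w["cx"],w["cy"])
E
```

```text
[0.53844045 0.1166446  0.08227631] [ 0.146  0.207  1.503  0.     1.429 -1.167] 2.0667
0.0
side 0.08227631136578176 [215.16291951 198.07327811]
side 0.06527631136578176 [215.57964984 205.08862905]
side 0.05 [215.94796827 211.28900094]
top 0.08227631136578176 [239.20176395 236.5690888 ]
top 0.06527631136578176 [240.01595923 237.78209524]
top 0.05 [240.72720143 238.84171984]
[[ 9.99999827e-01 -4.53894039e-04  3.73227781e-04  7.70517044e-04]
 [ 3.36187431e-04  9.62816743e-01  2.70155152e-01 -6.90322928e-02]
 [-4.81971769e-04 -2.70154980e-01  9.62816729e-01 -1.56743832e-01]
 [ 0.00000000e+00  0.00000000e+00  0.00000000e+00  1.00000000e+00]] 325.19226210127806 278.79048329969913 211.54322092374974
```

View pics/c2.png

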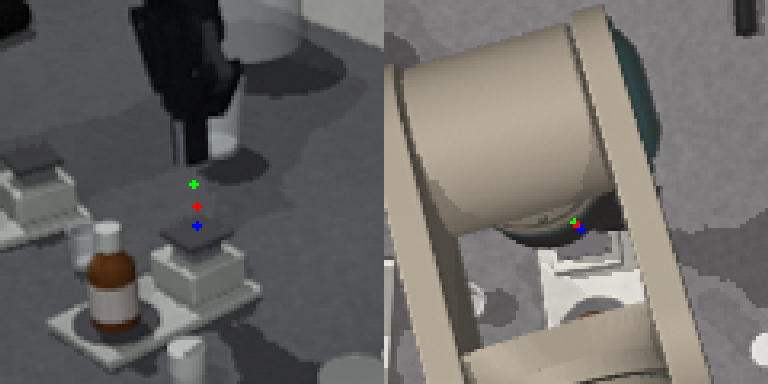

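View pics/w2.png

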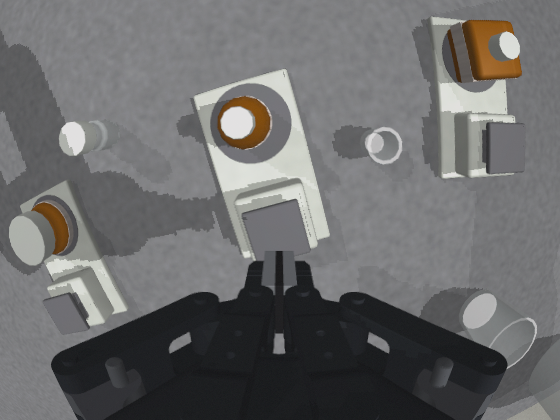

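The side view puts the visible fingertip at about crop (193,163). That is roughly 30 mm higher than the stated tip reach implies (206), and the wrist view hints at the same. I'll go down in small steps and watch the force and the images instead of relying on the nominal figure.

Emit:
send_rows([
  {"xyz": [-1, 0, 3], "delta_rot": [0, 0, 0], "grip": 0},
  {"xyz": [-1, 0, 6], "delta_rot": [0, 0, 0], "grip": 0},
  {"xyz": [-1, 0, 9], "delta_rot": [0, 0, 0], "grip": 0},
  {"xyz": [-1, 0, 11], "delta_rot": [0, 0, 0], "grip": 0},
  {"xyz": [-1, 0, 12], "delta_rot": [0, 0, 0], "grip": 0},
  {"xyz": [-1, 0, 12], "delta_rot": [0, 0, 0], "grip": 0},
  {"xyz": [-1, 0, 12], "delta_rot": [0, 0, 0], "grip": 0},
])

```text
time_s: 2.8
ee_pos: [0.5379, 0.1149, 0.0689]
ee_rot: [0.792, 0.61, -0.0, -0.0]
ft_force: [0.6, -0.4, -0.6]
grip_width: 0.0
```

Emit:
send_rows([
  {"xyz": [0, 0, 2], "delta_rot": [0, 0, 0], "grip": 0},
  {"xyz": [0, 0, 3], "delta_rot": [0, 0, 0], "grip": 0},
  {"xyz": [0, 0, 4], "delta_rot": [0, 0, 0], "grip": 0},
  {"xyz": [0, 0, 4], "delta_rot": [0, 0, 0], "grip": 0},
])

```text
time_s: 3.13
ee_pos: [0.5378, 0.1148, 0.0647]
ee_rot: [0.792, 0.61, -0.0, -0.0]
ft_force: [0.3, -0.5, 0.5]
grip_width: 0.002
```

```bash
cat > look.py <<'E'
from workcell import *
from h import *
import sys
s=get_state();p=s["ee_pos"];print(p.round(4),s["ft_force"].round(2),s["time_s"])
o=[]
for n in["side"]:
    f=grab_frame(n); a=f["img"][:,:,::-1].copy()
    q=proj(f,[p[0],p[1],.05]);u,v=map(int,q); o.append(cv2.resize(a[max(v-60,0):v+40,u-50:u+50],None,fx=4,fy=4,interpolation=cv2.INTER_NEAREST))
w=grab_frame("wrist")["img"][:,:,::-1]; o.append(cv2.resize(w[150:310,200:360],(400,400)))
cv2.imwrite(f"pics/{sys.argv[1]}.png",np.hstack(o))
E
python3 look.py p1
```

```text
[0.5378 0.1148 0.0647] [ 0.28 -0.47  0.51] 3.1333
```

View pics/p1.png

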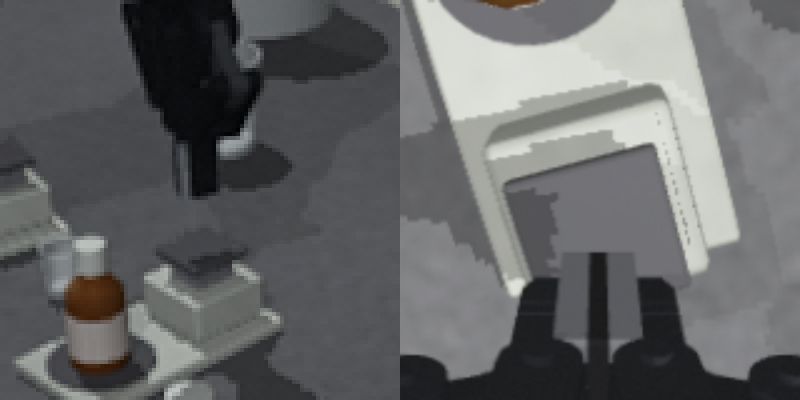

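The tip is still about 30 mm above the tab, and there is no contact force even though the nominal tip would already be 2 mm into it. So the real fingertips end about 16 mm behind the reported TCP. The press will therefore go deeper, and the tall bottle's top will come near the gripper body. I'll measure the dock axis so I can point the gripper's narrow side at the bottle.

```bash
python3 - <<'E'
from h import *
from workcell import get_state
from scipy.spatial.transform import Rotation as Ro
f=pickle.load(open("top0.pkl","rb"))
R=Ro.from_quat(get_state()["ee_rot"])
for n,t,uv,z in [("tall",(.5373,.1158),(244.5,271.5),.08),("jar",(.5656,-.0769),(334.5,247),.05),("vial",(.4923,-.3101),(453,263),.042)]:
    b=ray(f,uv,z); d=np.array([*(b[:2]-t),0]); l=R.inv().apply(d)*1000
    print(n,b.round(4),np.linalg.norm(d),l.round(1),"turn",np.arctan2(l[0],-l[1]).round(3))
E
```

```text
tall [0.4651 0.1149 0.08  ] 0.0722119825521143 [-19.4 -69.6   0. ] turn -0.272
jar [ 0.4924 -0.0796  0.05  ] 0.07325531175855386 [-21.3 -70.1   0. ] turn -0.295
vial [ 0.4233 -0.3254  0.042 ] 0.0706893928166069 [-32.5 -62.8  -0. ] turn -0.477
```

Emit:
send_rows([
  {"xyz": [1, 5, 0], "delta_rot": [0, 0, -0.1], "grip": 0},
  {"xyz": [1, 5, 0], "delta_rot": [0, 0, -0.2], "grip": 0},
  {"xyz": [1, 5, 0], "delta_rot": [0, 0, -0.27], "grip": 0},
  {"xyz": [1, 5, 3], "delta_rot": [0, 0, -0.27], "grip": 0},
  {"xyz": [1, 5, 6], "delta_rot": [0, 0, -0.27], "grip": 0},
  {"xyz": [1, 5, 8], "delta_rot": [0, 0, -0.27], "grip": 0},
  {"xyz": [1, 5, 8], "delta_rot": [0, 0, -0.27], "grip": 0},
])

```text
time_s: 3.82
ee_pos: [0.5425, 0.1145, 0.0562]
ee_rot: [0.704, 0.711, -0.0, -0.0]
ft_force: [-0.3, 0.3, -0.1]
grip_width: -0.005
```

```bash
python3 look.py p2
```

```text
[0.5425 0.1145 0.0562] [-0.28  0.35 -0.08] 3.8167
```

View pics/p2.png

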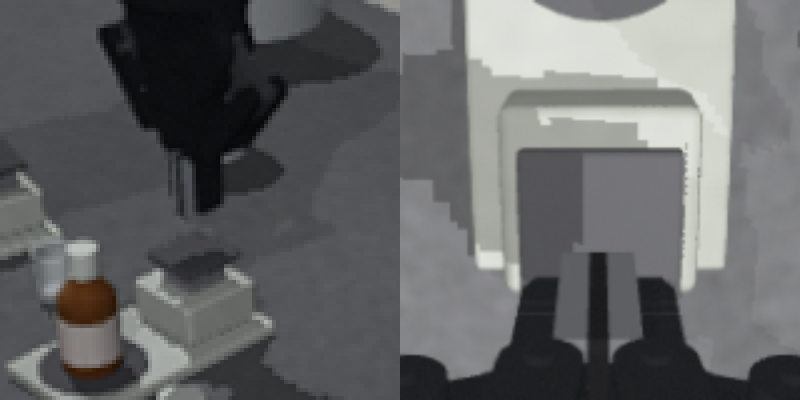

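Emit:
send_rows([
  {"xyz": [0, 0, 4], "delta_rot": [0, 0, 0], "grip": 0},
  {"xyz": [0, 0, 8], "delta_rot": [0, 0, 0], "grip": 0},
  {"xyz": [0, 0, 11], "delta_rot": [0, 0, 0], "grip": 0},
  {"xyz": [0, 0, 13], "delta_rot": [0, 0, 0], "grip": 0},
  {"xyz": [0, 0, 14], "delta_rot": [0, 0, 0], "grip": 0},
  {"xyz": [0, 0, 14], "delta_rot": [0, 0, 0], "grip": 0},
])

```text
time_s: 4.42
ee_pos: [0.5428, 0.1145, 0.0426]
ee_rot: [0.703, 0.711, -0.0, -0.0]
ft_force: [-0.4, -0.2, -0.1]
grip_width: 0.0
```

```bash
python3 look.py p3
```

```text
[0.5428 0.1145 0.0426] [-0.35 -0.15 -0.08] 4.4167
```

View pics/p3.png

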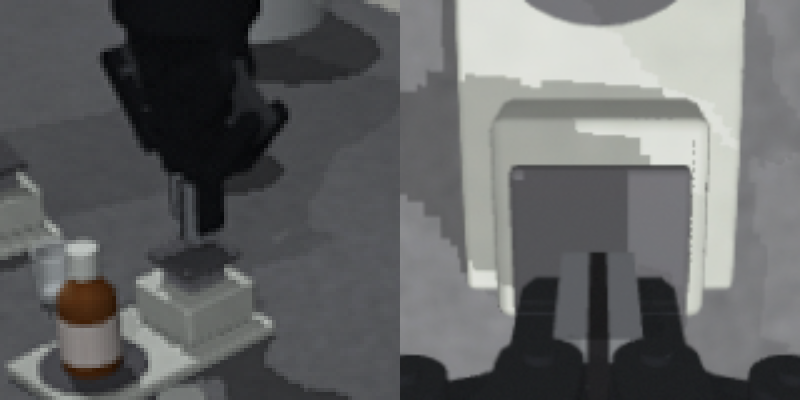

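Emit:
send_rows([
  {"xyz": [0, 0, 1.5], "delta_rot": [0, 0, 0], "grip": 0},
  {"xyz": [0, 0, 3], "delta_rot": [0, 0, 0], "grip": 0},
  {"xyz": [0, 0, 4.5], "delta_rot": [0, 0, 0], "grip": 0},
  {"xyz": [0, 0, 6], "delta_rot": [0, 0, 0], "grip": 0},
  {"xyz": [0, 0, 6], "delta_rot": [0, 0, 0], "grip": 0},
])

```text
time_s: 4.93
ee_pos: [0.5428, 0.1145, 0.0366]
ee_rot: [0.703, 0.711, -0.0, -0.0]
ft_force: [0.2, 0.7, 0.4]
grip_width: -0.004
```

Emit:
send_rows([
  {"xyz": [0, 0, 1], "delta_rot": [0, 0, 0], "grip": 0},
  {"xyz": [0, 0, 2], "delta_rot": [0, 0, 0], "grip": 0},
  {"xyz": [0, 0, 3], "delta_rot": [0, 0, 0], "grip": 0},
])

```text
time_s: 5.18
ee_pos: [0.5431, 0.1146, 0.0341]
ee_rot: [0.703, 0.711, 0.0, 0.0]
ft_force: [-1.0, -0.9, 2.0]
grip_width: -0.004
```

Emit:
send_rows([
  {"xyz": [0, 0, 1], "delta_rot": [0, 0, 0], "grip": 0},
  {"xyz": [0, 0, 2], "delta_rot": [0, 0, 0], "grip": 0},
  {"xyz": [0, 0, 3], "delta_rot": [0, 0, 0], "grip": 0},
])

```text
time_s: 5.43
ee_pos: [0.5431, 0.1146, 0.0312]
ee_rot: [0.703, 0.711, 0.0, 0.0]
ft_force: [-0.9, 0.2, 2.5]
grip_width: -0.003
```

```bash
python3 look.py p4
```

```text
[0.5431 0.1146 0.0312] [-0.92  0.22  2.54] 5.4333
```

View pics/p4.png

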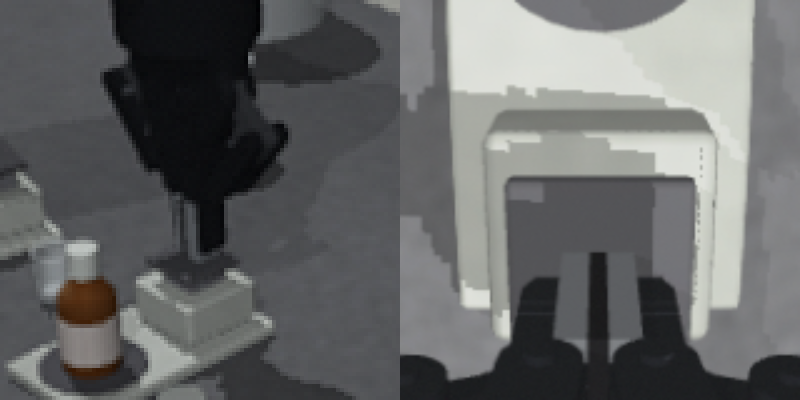

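The force is now 2–2.5 N and the image shows contact. Contact came at TCP z ≈ 0.034–0.035. Pressing further, in small steps.

Emit:
send_rows([
  {"xyz": [0, 0, 1], "delta_rot": [0, 0, 0], "grip": 0},
  {"xyz": [0, 0, 2], "delta_rot": [0, 0, 0], "grip": 0},
  {"xyz": [0, 0, 3], "delta_rot": [0, 0, 0], "grip": 0},
  {"xyz": [0, 0, 4], "delta_rot": [0, 0, 0], "grip": 0},
  {"xyz": [0, 0, 4], "delta_rot": [0, 0, 0], "grip": 0},
])

```text
time_s: 5.95
ee_pos: [0.543, 0.1146, 0.0268]
ee_rot: [0.703, 0.711, 0.0, 0.0]
ft_force: [0.6, -0.2, -0.4]
grip_width: 0.001
```

Emit:
send_rows([
  {"xyz": [0, 0, 1], "delta_rot": [0, 0, 0], "grip": 0},
  {"xyz": [0, 0, 2], "delta_rot": [0, 0, 0], "grip": 0},
  {"xyz": [0, 0, 2], "delta_rot": [0, 0, 0], "grip": 0},
  {"xyz": [0, 0, 2], "delta_rot": [0, 0, 0], "grip": 0},
])

```text
time_s: 6.28
ee_pos: [0.5431, 0.1146, 0.0251]
ee_rot: [0.703, 0.711, 0.0, 0.0]
ft_force: [-1.4, -0.2, 3.1]
grip_width: -0.0
```

```bash
python3 look.py p5
```

```text
[0.5431 0.1146 0.0251] [-1.45 -0.15  3.14] 6.2833
```

View pics/p5.png

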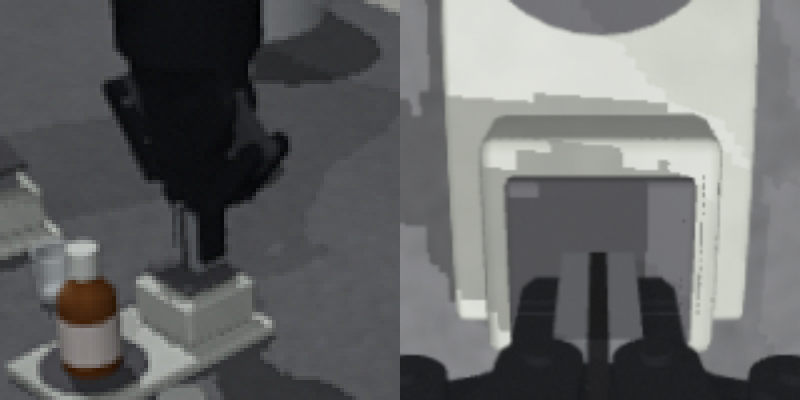

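Emit:
send_rows([
  {"xyz": [0, 0, -8], "delta_rot": [0, 0, 0], "grip": 0},
  {"xyz": [0, 0, -30], "delta_rot": [0, 0, 0], "grip": 0},
  {"xyz": [0, 0, -65], "delta_rot": [0, 0, 0], "grip": 0},
  {"xyz": [0, 0, -65], "delta_rot": [0, 0, 0], "grip": 0},
  {"xyz": [0, 0, -65], "delta_rot": [0, 0, 0], "grip": 0},
])

```text
time_s: 6.8
ee_pos: [0.5444, 0.1148, 0.0928]
ee_rot: [0.703, 0.711, 0.002, 0.001]
ft_force: [0.7, 0.2, -0.4]
grip_width: 0.0
```

```bash
python3 plan.py 0.042; python3 look.py p6
```

```text
t 6.8 [0.5444 0.1148 0.0928] F [ 0.69  0.19 -0.44] 0.00020685118867663142
tall [ 1.1 -7.4 50.7]
jar [-191.9   18.8   50.7]
vial [-424.3  -57.1   50.2]
[0.5444 0.1148 0.0928] [ 0.69  0.19 -0.44] 6.8
```

View pics/p6.png

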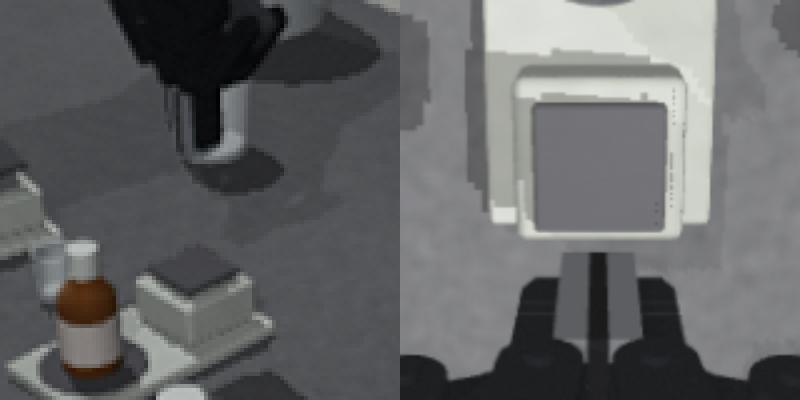

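The tall tab is down flush on its pedestal and the bottle hasn't moved. Now the jar.

Emit:
send_rows([
  {"xyz": [-38, 4, 0], "delta_rot": [0, 0, 0], "grip": 0},
  {"xyz": [-76, 8, 0], "delta_rot": [0, 0, 0], "grip": 0},
  {"xyz": [-114, 12, 0], "delta_rot": [0, 0, 0], "grip": 0},
  {"xyz": [-152, 17, 0], "delta_rot": [0, 0, 0], "grip": 0},
  {"xyz": [-180, 20, 0], "delta_rot": [0, 0, 0], "grip": 0},
  {"xyz": [-192, 21, 0], "delta_rot": [0, 0, 0], "grip": 0},
  {"xyz": [-192, 21, 0], "delta_rot": [0, 0, 0], "grip": 0},
  {"xyz": [-192, 21, 20], "delta_rot": [0, 0, 0], "grip": 0},
  {"xyz": [-192, 21, 35], "delta_rot": [0, 0, 0], "grip": 0},
  {"xyz": [-192, 21, 40], "delta_rot": [0, 0, 0], "grip": 0},
  {"xyz": [-192, 21, 40], "delta_rot": [0, 0, 0], "grip": 0},
  {"xyz": [-192, 21, 40], "delta_rot": [0, 0, 0], "grip": 0},
])

```text
time_s: 7.9
ee_pos: [0.5661, -0.0762, 0.05]
ee_rot: [0.703, 0.711, -0.0, -0.0]
ft_force: [0.8, -0.3, 0.8]
grip_width: -0.0
```

```bash
python3 plan.py 0.026; python3 look.py p7
```

```text
t 7.9 [ 0.5661 -0.0762  0.05  ] F [ 0.8  -0.31  0.81] -0.00022627608895967968
tall [192.4 -26.4  24.1]
jar [-0.7 -0.5 24. ]
vial [-232.9  -76.6   24. ]
[ 0.5661 -0.0762  0.05  ] [ 0.8  -0.31  0.81] 7.9
```

View pics/p7.png

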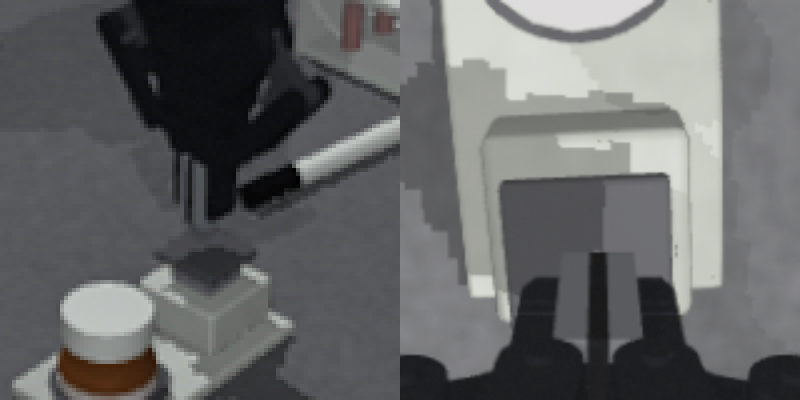

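Emit:
send_rows([
  {"xyz": [0, 2, 5], "delta_rot": [0, 0, 0], "grip": 0},
  {"xyz": [0, 2, 9], "delta_rot": [0, 0, 0], "grip": 0},
  {"xyz": [0, 2, 12], "delta_rot": [0, 0, 0], "grip": 0},
  {"xyz": [0, 2, 14], "delta_rot": [0, 0, 0], "grip": 0},
  {"xyz": [0, 2, 15], "delta_rot": [0, 0, 0], "grip": 0},
  {"xyz": [0, 2, 16], "delta_rot": [0, 0, 0], "grip": 0},
  {"xyz": [0, 2, 17], "delta_rot": [0, 0, 0], "grip": 0},
  {"xyz": [0, 2, 18], "delta_rot": [0, 0, 0], "grip": 0},
  {"xyz": [0, 2, 19], "delta_rot": [0, 0, 0], "grip": 0},
])

```text
time_s: 8.75
ee_pos: [0.5682, -0.0772, 0.0312]
ee_rot: [0.703, 0.711, 0.0, 0.0]
ft_force: [-2.2, -0.2, 3.0]
grip_width: 0.002
```

Emit:
send_rows([
  {"xyz": [0, 0, 1], "delta_rot": [0, 0, 0], "grip": 0},
  {"xyz": [0, 0, 2], "delta_rot": [0, 0, 0], "grip": 0},
  {"xyz": [0, 0, 3], "delta_rot": [0, 0, 0], "grip": 0},
  {"xyz": [0, 0, 4], "delta_rot": [0, 0, 0], "grip": 0},
  {"xyz": [0, 0, 5], "delta_rot": [0, 0, 0], "grip": 0},
  {"xyz": [0, 0, 6], "delta_rot": [0, 0, 0], "grip": 0},
  {"xyz": [0, 0, 6], "delta_rot": [0, 0, 0], "grip": 0},
  {"xyz": [0, 0, 6], "delta_rot": [0, 0, 0], "grip": 0},
])

```text
time_s: 9.42
ee_pos: [0.5682, -0.0772, 0.0251]
ee_rot: [0.703, 0.711, 0.0, 0.0]
ft_force: [-2.1, 0.2, 3.0]
grip_width: 0.005
```

```bash
python3 look.py p8
```

```text
[ 0.5682 -0.0772  0.0251] [-2.13  0.2   3.01] 9.4167
```

View pics/p8.png

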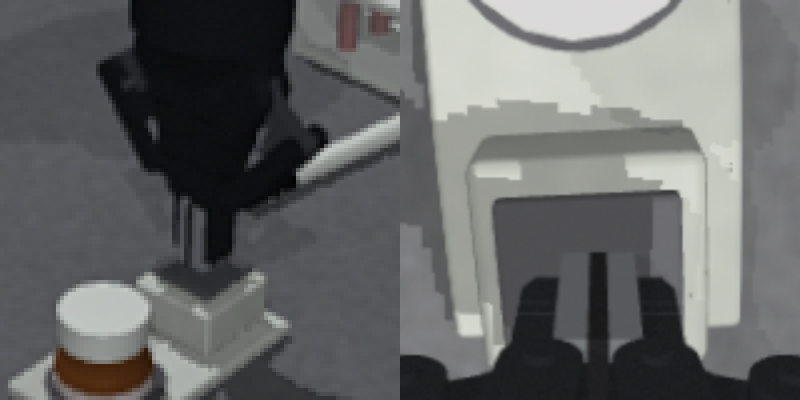

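The jar tab is down. Lifting, then on to the vial.

Emit:
send_rows([
  {"xyz": [0, 0, -8], "delta_rot": [0, 0, 0], "grip": 0},
  {"xyz": [0, 0, -30], "delta_rot": [0, 0, 0], "grip": 0},
  {"xyz": [0, 0, -65], "delta_rot": [0, 0, 0], "grip": 0},
  {"xyz": [0, 0, -65], "delta_rot": [0, 0, 0], "grip": 0},
  {"xyz": [0, 0, -65], "delta_rot": [0, 0, 0], "grip": 0},
  {"xyz": [0, 0, -65], "delta_rot": [0, 0, 0], "grip": 0},
])

```text
time_s: 10.02
ee_pos: [0.5682, -0.0771, 0.09]
ee_rot: [0.703, 0.711, 0.0, 0.0]
ft_force: [0.8, 0.1, -0.9]
grip_width: -0.001
```

```bash
python3 plan.py 0.05; python3 look.py p9
```

```text
t 10.0167 [ 0.5682 -0.0771  0.09  ] F [ 0.81  0.05 -0.85] -0.0013562984163032262
tall [193.2 -28.7  40. ]
jar [ 0.2 -2.6 40. ]
vial [-232.1  -78.5   39.9]
[ 0.5682 -0.0771  0.09  ] [ 0.81  0.05 -0.85] 10.0167
```

View pics/p9.png

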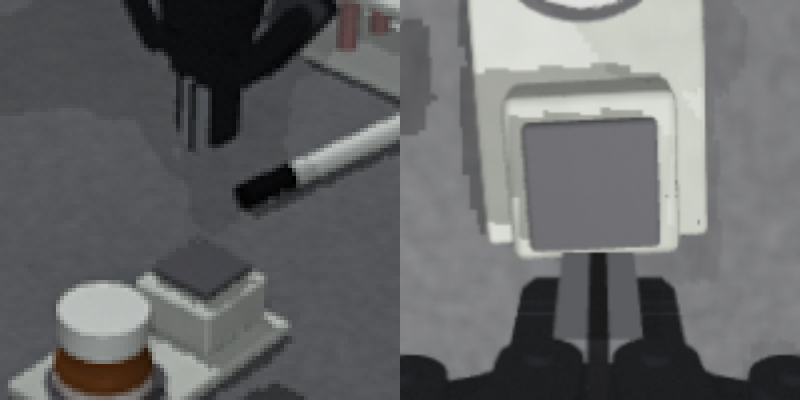

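Emit:
send_rows([
  {"xyz": [-36, -12, 0], "delta_rot": [0, 0, -0.05], "grip": 0},
  {"xyz": [-72, -24, 0], "delta_rot": [0, 0, -0.1], "grip": 0},
  {"xyz": [-108, -36, 0], "delta_rot": [0, 0, -0.15], "grip": 0},
  {"xyz": [-144, -48, 0], "delta_rot": [0, 0, -0.2], "grip": 0},
  {"xyz": [-180, -60, 0], "delta_rot": [0, 0, -0.2], "grip": 0},
  {"xyz": [-210, -70, 0], "delta_rot": [0, 0, -0.2], "grip": 0},
  {"xyz": [-232, -77, 0], "delta_rot": [0, 0, -0.2], "grip": 0},
  {"xyz": [-232, -77, 0], "delta_rot": [0, 0, -0.2], "grip": 0},
  {"xyz": [-232, -77, 20], "delta_rot": [0, 0, -0.2], "grip": 0},
  {"xyz": [-232, -77, 35], "delta_rot": [0, 0, -0.2], "grip": 0},
  {"xyz": [-232, -77, 40], "delta_rot": [0, 0, -0.2], "grip": 0},
  {"xyz": [-232, -77, 40], "delta_rot": [0, 0, -0.2], "grip": 0},
])

```text
time_s: 11.12
ee_pos: [0.4927, -0.3086, 0.0475]
ee_rot: [0.628, 0.778, -0.0, -0.002]
ft_force: [-0.2, -0.7, 0.4]
grip_width: -0.001
```

```bash
python3 plan.py 0.025; python3 look.py p10
```

```text
t 11.1167 [ 0.4927 -0.3086  0.0475] F [-0.24 -0.71  0.39] -0.000664525235335699
tall [405.5 132.8  23.6]
jar [211.2 120.   22.9]
vial [-1.4 -0.7 22.5]
[ 0.4927 -0.3086  0.0475] [-0.24 -0.71  0.39] 11.1167
```

View pics/p10.png

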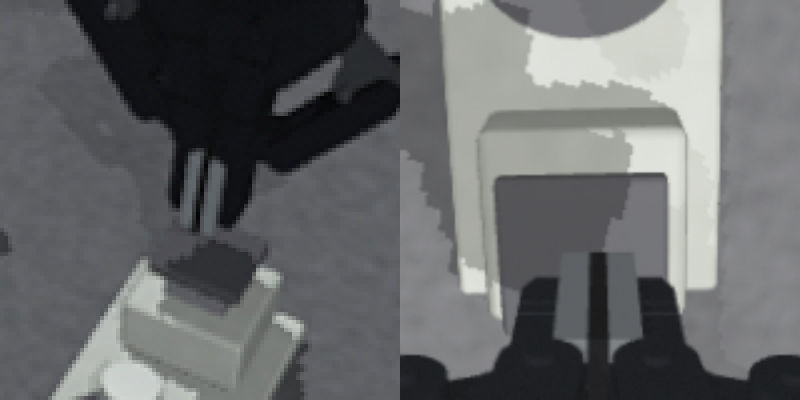

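Emit:
send_rows([
  {"xyz": [-2, 2, 5], "delta_rot": [0, 0, 0], "grip": 0},
  {"xyz": [-2, 2, 8], "delta_rot": [0, 0, 0], "grip": 0},
  {"xyz": [-2, 2, 11], "delta_rot": [0, 0, 0], "grip": 0},
  {"xyz": [-2, 2, 13], "delta_rot": [0, 0, 0], "grip": 0},
  {"xyz": [-2, 2, 14], "delta_rot": [0, 0, 0], "grip": 0},
  {"xyz": [-2, 2, 15], "delta_rot": [0, 0, 0], "grip": 0},
  {"xyz": [-2, 2, 16], "delta_rot": [0, 0, 0], "grip": 0},
  {"xyz": [-2, 2, 17], "delta_rot": [0, 0, 0], "grip": 0},
  {"xyz": [-2, 2, 18], "delta_rot": [0, 0, 0], "grip": 0},
])

```text
time_s: 11.97
ee_pos: [0.4962, -0.3116, 0.0323]
ee_rot: [0.629, 0.778, 0.0, 0.0]
ft_force: [-2.1, 0.8, 2.8]
grip_width: 0.004
```

Emit:
send_rows([
  {"xyz": [0, 0, 1], "delta_rot": [0, 0, 0], "grip": 0},
  {"xyz": [0, 0, 2], "delta_rot": [0, 0, 0], "grip": 0},
  {"xyz": [0, 0, 3], "delta_rot": [0, 0, 0], "grip": 0},
  {"xyz": [0, 0, 4], "delta_rot": [0, 0, 0], "grip": 0},
  {"xyz": [0, 0, 5], "delta_rot": [0, 0, 0], "grip": 0},
  {"xyz": [0, 0, 5], "delta_rot": [0, 0, 0], "grip": 0},
  {"xyz": [0, 0, 5], "delta_rot": [0, 0, 0], "grip": 0},
])

```text
time_s: 12.55
ee_pos: [0.4961, -0.3116, 0.0267]
ee_rot: [0.629, 0.778, 0.0, 0.0]
ft_force: [0.6, -0.1, 1.1]
grip_width: 0.002
```

```bash
python3 look.py p11
```

```text
[ 0.4961 -0.3116  0.0267] [ 0.57 -0.08  1.05] 12.55
```

View pics/p11.png

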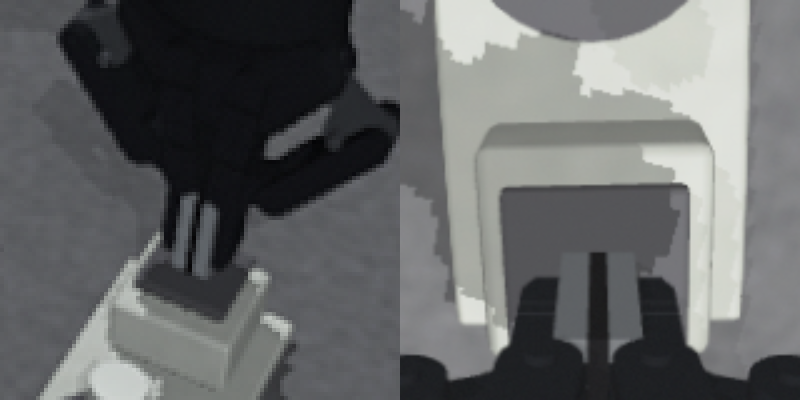

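Emit:
send_rows([
  {"xyz": [0, 0, 1], "delta_rot": [0, 0, 0], "grip": 0},
  {"xyz": [0, 0, 1.5], "delta_rot": [0, 0, 0], "grip": 0},
  {"xyz": [0, 0, 1.5], "delta_rot": [0, 0, 0], "grip": 0},
  {"xyz": [0, 0, 1.5], "delta_rot": [0, 0, 0], "grip": 0},
])

```text
time_s: 12.98
ee_pos: [0.4961, -0.3116, 0.0255]
ee_rot: [0.629, 0.778, 0.0, 0.0]
ft_force: [0.1, -0.6, 1.2]
grip_width: -0.001
```

Emit:
send_rows([
  {"xyz": [0, 0, -8], "delta_rot": [0, 0, 0], "grip": 0},
  {"xyz": [0, 0, -30], "delta_rot": [0, 0, 0], "grip": 0},
  {"xyz": [0, 0, -70], "delta_rot": [0, 0, 0], "grip": 0},
  {"xyz": [0, 0, -110], "delta_rot": [0, 0, 0], "grip": 0},
  {"xyz": [0, 0, -150], "delta_rot": [0, 0, 0], "grip": 0},
  {"xyz": [0, 0, -150], "delta_rot": [0, 0, 0], "grip": 0},
  {"xyz": [0, 0, -150], "delta_rot": [0, 0, 0], "grip": 0},
  {"xyz": [0, 0, -150], "delta_rot": [0, 0, 0], "grip": 0},
])

```text
time_s: 13.65
ee_pos: [0.496, -0.3115, 0.1754]
ee_rot: [0.629, 0.778, 0.0, -0.0]
ft_force: [-0.7, 0.1, -0.6]
grip_width: 0.001
```

```bash
python3 - <<'E'
from workcell import *
from h import *
s=get_state();print(s["time_s"],s["ee_pos"],s["ft_force"])
a=grab_frame("side")["img"][:,:,::-1]; b=pickle.load(open("side0.pkl","rb"))["img"][:,:,::-1]
t=grab_frame("top")["img"][:,:,::-1]; t0=pickle.load(open("top0.pkl","rb"))["img"][:,:,::-1]
g=lambda i:i[170:400,100:420]
cv2.imwrite("pics/end.png",np.vstack([np.hstack([cv2.resize(g(x),(400,288)) for x in(b,a)]),np.hstack([cv2.resize(x,(400,300)) for x in(t0,t)])]))
cv2.imwrite("pics/end2.png",cv2.resize(g(a),None,fx=2.5,fy=2.5))
E
```

```text
13.65 [ 0.4960121  -0.31147074  0.17536886] [-0.65273533  0.09022485 -0.56162008]
```

View pics/end.png

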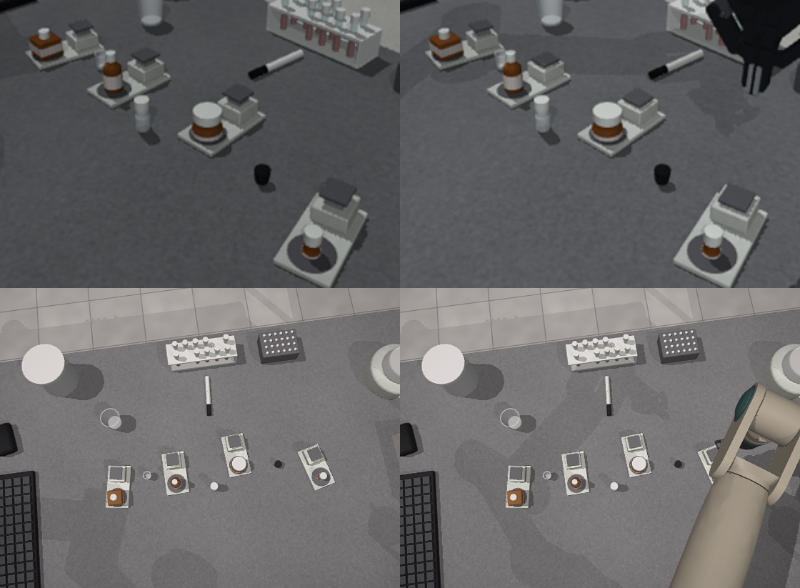

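View pics/end2.png

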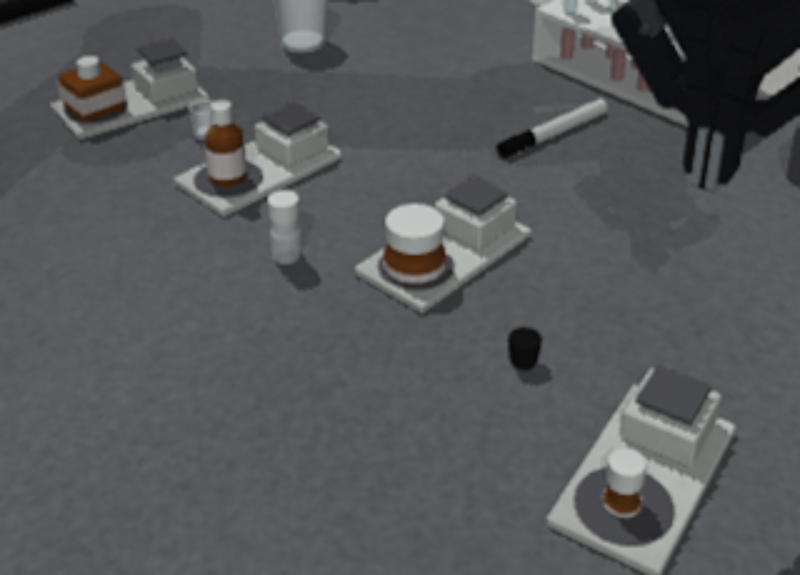

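The tall, jar and vial tabs are down on their pedestals (crop 291,120; 477,195; 675,395). The square tab (163,52) is still up, and nothing else has visibly moved. Handing in.

```bash
python3 -c "
from workcell import *
print(sign_off())"
```

```text
the job is handed in; nothing more can be done
None
```

I pressed the three tabs in order with closed fingertips: tall bottle, then squat jar, then tiny vial. Each went down about 8–9 mm, judging by how far the arm moved after contact. The wrist force readings while pressing were about 1–3 N. The job was handed in at about 14 s of robot time.

**Last checks:** the final side view shows those three tabs down on their pedestals and the square bottle's tab still up. In the side and top views the bottles and other loose things look where they began. The arm hid part of the vial dock from above, so there I relied on the side view. The gripper was raised clear, with its tips about 0.19 m above the bench, and the force reading was near zero.

**One disagreement:** the fingertips are stated to stand 17 mm ahead of the TCP. The side and wrist views and the contact height (TCP about 34 mm above the bench on a 50 mm tab) showed them about 16 mm behind it instead. I went by the force and images rather than the stated figure.

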